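# Level the cobbler's balance

### The job

One spare part of the sole-finishing machine lies on the left pan of the green balance (left as the robot sees it): either the bright steel flange, 300 g, or the small copper-coloured gear blank, 100 g; the other one waits on the wooden block. Stand the brass weights that balance it upright on the empty right pan, from the 100 g weight and the 200 g weight, so that the beam comes to rest level. A weight that is not needed stays down on the bench, and the flange stays where it lies, be it on the pan or on the block.

Things in the scene. Friction and masses are not known exactly. Their poses are not given: they have to be found in the camera images.
- weight_100: The 100 g weight: upright brass cylinder 25 mm across and 23 mm high with a small knob of 15 mm on top, 36 mm high in all, the smallest of three brass weights standing on the bench at the robot's right. Origin at the centre of its underside, z up. (The largest, 42 mm across and 54 mm high, is 500 g and never needed.)
- weight_200: The 200 g weight: upright brass cylinder 32 mm across and 29 mm high with a small knob of 15 mm on top, 42 mm high in all, the middle one of the three brass weights. Origin at the centre of its underside, z up.
- weight_pan_top (a point): Centre of the top of the right pan, a flat rimless steel disc, 130 mm across. z up; y along the beam to the left (part) pan's centre, 260 mm away. Pans stay flat and move only vertically, one up as the other goes down: this one is 104 mm above the bench while the part outweighs it, 90 level, 76 overloaded; a few newtons move it, it settles in a second. The dial between them is 145 mm high.
- flange: Steel flange, 300 g (within 2%): bright disc 74 mm across, 7 thick, with a hub 32 across, 20 high in all. Origin: centre of its underside. It lies on the left pan or on a light wooden block (110 mm square, 76 high) farther left; then the gear blank, 100 g (within 2%), a plain copper-coloured disc 46 mm across, 8 thick, lies on the left pan instead.

How it is judged:
At the end, for the whole second after the job is handed in: The beam rests level: the top of the right pan is 84 to 96 mm above the bench. The 100 g weight stands on the right pan, upright within 10 degrees; if the flange lies on the left pan the 200 g weight stands there too, otherwise the 200 g weight is on the bench. The weights are at rest (horizontal distance between weight_100 and weight_pan_top below 0.062 m and z of weight_100 in the frame of weight_pan_top between -0.006 and 0.006 m and angle between weight_100's own z axis and vertical below 0.17 rad and (((y of flange in the frame of weight_pan_top between 0.21 and 0.31 m and x of flange in the frame of weight_pan_top between -0.05 and 0.05 m) and (horizontal distance between weight_200 and weight_pan_top below 0.062 m and z of weight_200 in the frame of weight_pan_top between -0.006 and 0.006 m and angle between weight_200's own z axis and vertical below 0.17 rad)) or (not (y of flange in the frame of weight_pan_top between 0.21 and 0.31 m and x of flange in the frame of weight_pan_top between -0.05 and 0.05 m) and (height (world z) of weight_200 below 0.03 m and not (horizontal distance between weight_200 and weight_pan_top below 0.08 m)))) and height (world z) of weight_pan_top between 0.084 and 0.096 m and linear speed of each of weight_100, weight_200 below 0.02 m/s); the robot touches nothing.
It fails at once if the flange is carried or pushed from where it lies (more than 40 mm; riding up with its pan is fine) (distance of flange from where it was at the start of the episode above 0.04 m).
It also fails if it takes over 54 s, if anything falls off the work surface, if the arm or the gripper's body presses on something with over 40 N, if the wrist force passes 120 N, or if a joint passes its speed limit or range.

### The arm

A 7-joint arm with a two-finger parallel gripper is mounted at the origin on the work surface. World frame = base frame: x ahead of the robot, y to its left, z up, the work surface at z = 0. Lengths are in m, angles in rad, forces in N, time in s.
With the tool pointing down it reaches from about 0.425 to 0.875 m from the base axis. Payload 4.7 kg.
Tool frame: the origin (TCP) lies midway between the tips of the shut fingers; the grasp point (between the pads) lies 19 mm behind it; z points along the fingers, y is the line along which they close (so a half turn about z gives the same grasp; the last joint's range is limited). The gripper opens to 87 mm and grips with 3 to 60 N. Pads are 19 mm wide; open, the fingers measure 117 mm over their backs; the gripper's body (75 mm by 190 mm) begins 51 mm behind the grasp point.
Start: joints at [-1.126, 0.321, -0.07, 1.45, 0.023, 1.371, -0.057], TCP at [0.271, 0.591, 0.223] pointing down, gripper open.
Joint ranges: [-2.86, 2.86], [-0.3, 2.09], [-1.38, 1.24], [0.06, 2.45], [-1.56, 4.7], [0.09, 2.05], [-2.69, 2.69]. Speed limits (rad/s): [2.57, 2.57, 3.14, 3.14, 3.14, 3.14, 3.14].

### API

Orientations are given as a rotation vector (axis times angle).
In Python, from bench import ctrl gives the robot as it stands.
- The arm moves only by the tool inch_along, called in YAML: its name, and indented under it one key for each argument. Schema: {"type":"object","properties":{"motion":{"type":"array","items":{"type":"number"},"minItems":5,"maxItems":100},"force":{"type":"number"},"only":{"type":"string"},"quiet":{"type":"boolean"},"lines":{"type":"string"}},"required":["motion"],"additionalProperties":false}. motion is one flat list of numbers that holds 1 to 20 rows one after another, with no inner brackets; each row has 5 numbers: dx, dy, dz in units of 25 mm, then a turn about the tool's z in rad, then the opening from 0.0 (shut) to 1.0 (fully open); each row is the pose to reach, as a shift and turn from the pose commanded when the call began, along the tool's axes at that moment; what a row does not reach only later rows make up. A row lasts 1/10 s, in which the tool goes at most 0.05 m and 0.15 rad, less where a joint would pass 70% of its speed; a pose out of reach is approached as far as the arm can. The fingers move at their own pace and stop on an object; force is the grip in N (left out, the last holds). Time passes only in rows, so rows that do not move let the fingers close. The tool returns the time, the measured TCP pose, the force, the opening and the grip force at its end. only (a regular expression) keeps the lines of the reply that match it, lines (a string "A,B") keeps lines A to B, and quiet returns only ok. Input that does not fit is refused with a message, and nothing moves.
- ctrl.get_state(): the state, without advancing time (a new reading comes with each control period).
- ctrl.get_image(name): name is "scene" or "side" or "wrist"; returns the picture (384x512x3 uint8, red, green, blue); there is no depth.
- ctrl.camera_model(name): a dict with "vertical_fov" (degrees; the focal length in pixels is half the picture's height over the tangent of half this angle, whatever the lens; pixels are square), "cx", "cy" (the principal point, pixels), "k1" (the pictures are not rectified: a ray, as slopes to the right and down, at radius r is drawn at 1 + k1 r^2 times it, then the intrinsics apply), "rvec" (rotation vector, rad) and "tvec" (3), from world to camera coordinates, as OpenCV has them; the wrist camera has in their place "hand_eye" (4x4, takes a point from camera to tool coordinates, whose origin is the TCP and whose axes are the flange's). Camera axes: x right, y down, z forward; pixel columns grow to the right and rows downward; lengths in m; the calibration is good to about 2 mm. A picture is of the moment at which its call begins: read the wrist's pose just before it. camera_model takes no time and is no camera call.
- ctrl.close_job(): hands the job in; it is judged then, once.
The state is a dict: "time": time; "joint_positions": joint angles; "qd": joint speeds; "joint_torque": joint torques, N m; "position": TCP position; "tool_rot": TCP orientation; "ft_force": force on the tool from outside, world axes, zero at the start; "torque": the same for the moment, N m; "grip_width": opening from 0.0 (shut) to 1.0 (fully open); "grip_force": force on a finger pad.
Only numpy, scipy, OpenCV 4.12 (cv2) and the standard library are available. Lean on these libraries where they do the work, as an engineer would, in place of code of your own. Each camera call takes 0.05 s, during which the arm holds its last target. There are 200 camera calls.

## Working session

There is one attempt and no reset: what is moved stays moved. The work goes in short steps, Python scripts to look and compute and a tool call to move; the robot and the scene stay as the last step left them, time stands still between calls to the robot, and variables do not carry over. Pictures are saved under pics/ and viewed, at most 10 in all, crops included, and the job is handed in when it is done.

```bash
ls; mkdir -p pics
```

Create h.py:
```python
import numpy as np, cv2
from bench import ctrl
from scipy.spatial.transform import Rotation as R
def K(m):
    f=192/np.tan(np.radians(m["vertical_fov"])/2); return np.array([[f,0,m["cx"]],[0,f,m["cy"]],[0,0,1]])
def ext(name,st=None):
    m=ctrl.camera_model(name)
    if name!="wrist": return m,R.from_rotvec(m["rvec"]).as_matrix(),np.array(m["tvec"])
    T=np.eye(4);T[:3,:3]=R.from_rotvec(st["tool_rot"]).as_matrix();T[:3,3]=st["position"]
    W=np.linalg.inv(T@np.array(m["hand_eye"])); return m,W[:3,:3],W[:3,3]
def ray(name,px,st=None):
    m,Rm,t=ext(name,st)
    p=cv2.undistortPoints(np.array([[px]],float),K(m),np.array([m["k1"],0,0,0,0.]))[0,0]
    # distortion: 1+k1 r^2
    return -Rm.T@t, Rm.T@np.array([p[0],p[1],1.])
def onz(name,px,z,st=None):
    o,d=ray(name,px,st); return o+d*(z-o[2])/d[2]
def proj(name,P,st=None):
    m,Rm,t=ext(name,st)
    return cv2.projectPoints(np.array(P,float).reshape(-1,1,3),cv2.Rodrigues(Rm)[0],t,K(m),np.array([m["k1"],0,0,0,0.]))[0][:,0]
def tri(rays):
    A=np.zeros((3,3));b=np.zeros(3)
    for o,d in rays:
        d=d/np.linalg.norm(d);M=np.eye(3)-np.outer(d,d);A+=M;b+=M@o
    x=np.linalg.solve(A,b); return x,[np.linalg.norm((np.eye(3)-np.outer(d,d)/(d@d))@(x-o)) for o,d in rays]
```

Run:
```python
from h import *
s=ctrl.get_state();print(s)
for n in ("scene","side"):
    cv2.imwrite(f"pics/{n}0.png",cv2.resize(ctrl.get_image(n)[:,:,::-1],(800,600),interpolation=cv2.INTER_CUBIC))
```

```text
bench.py
pics
{'time': 0.0, 'joint_positions': array([-1.12590476,  0.32185717, -0.07005139,  1.45169867,  0.02260428,
        1.37077708, -0.05690795]), 'qd': array([ 8.60009305e-04, -1.56865443e-04,  2.60301229e-05, -1.85300457e-03,
       -9.53998275e-04,  5.50737497e-04, -2.26645243e-04]), 'joint_torque': array([-1.44657802e-04, -4.91281199e+01, -4.04041372e-01, -3.12529457e+01,
       -6.39271550e-02,  4.36902686e-02,  1.96388032e-04]), 'position': array([0.27126597, 0.59007483, 0.22142717]), 'tool_rot': array([-6.71411286e-01, -3.06869279e+00,  3.03083650e-03]), 'ft_force': array([ 0.14239621,  0.19295142, -0.42307693]), 'torque': array([ 0.00432324, -0.01809838,  0.01249452]), 'grip_force': 0.0, 'grip_width': 0.9996310450434219}
```

View pics/scene0.png

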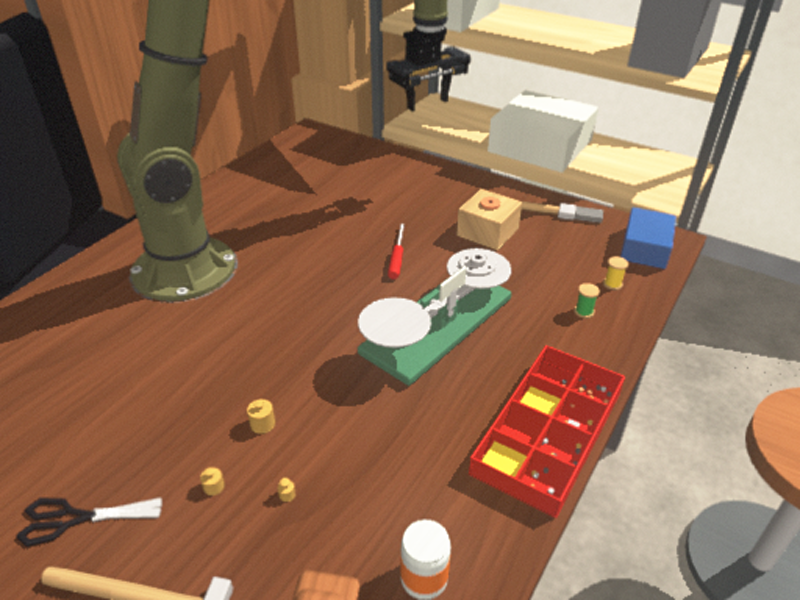

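View pics/side0.png

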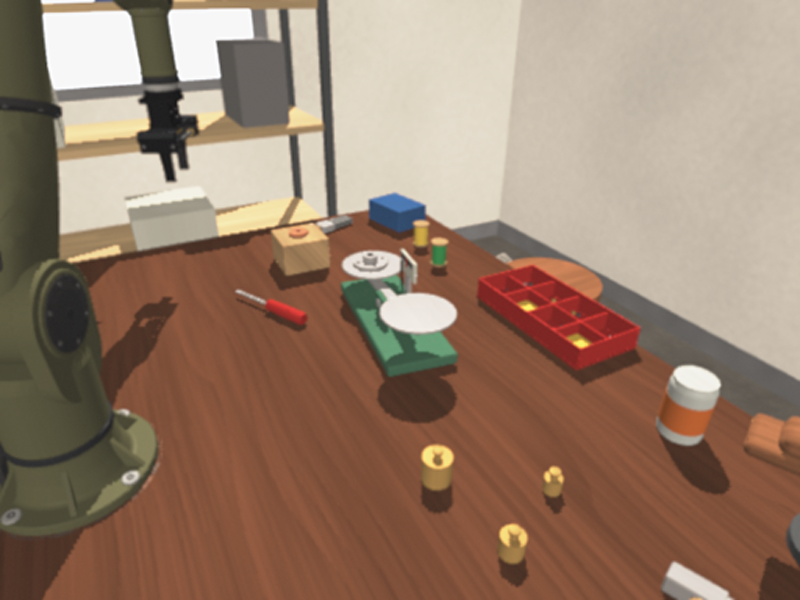

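The flange (scene 478,262) lies on the left pan and the copper gear is on the block, so both weights are needed. Scene view: 100 g knob at (287,483), 200 g knob at (212,473), right pan at (394,322). Side view: (555,471), (515,529) and (418,313) respectively.

Add to h.py:
```python
def b(x,y): return ((x+.5)*.64-.5,(y+.5)*.64-.5)
```

Run:
```python
from h import *
for n,a,c in [("100knobtop",(287,482),(555.5,470)),("200knobtop",(212,472),(514,529)),("500",(261,405),(437,454)),("pan",(394.5,322.5),(418.5,313.5)),("lpan",(478.5,267.5),(374,264))]:
    print(n,*tri([ray("scene",b(*a)),ray("side",b(*c))]))
print(onz("scene",b(287,500),0),onz("side",b(553,495),0),onz("scene",b(212,493),0),onz("side",b(513,561),0))
m=ctrl.camera_model("wrist");print(np.round(m["hand_eye"],3),m["vertical_fov"])
s=ctrl.get_state();print(R.from_rotvec(s["tool_rot"]).as_matrix().round(3))
```

```text
100knobtop [ 0.5667606  -0.33143473  0.03234937] [np.float64(0.00029749926208700456), np.float64(0.0002974992620870833)]
200knobtop [ 0.4589639  -0.38024314  0.03557427] [np.float64(0.0001737839016185991), np.float64(0.00017378390161860676)]
500 [ 0.43867762 -0.24173098  0.04278442] [np.float64(0.001592718168576017), np.float64(0.00159271816857596)]
pan [0.55032883 0.00130418 0.0988411 ] [np.float64(0.0002928410442737974), np.float64(0.00029284104427360384)]
lpan [0.59045509 0.25572192 0.07435641] [np.float64(0.0006109278517136343), np.float64(0.0006109278517137315)]
[ 0.57022193 -0.34095785  0.        ] [ 0.55918141 -0.34264945  0.        ] [ 0.46310747 -0.393487    0.        ] [ 0.45118042 -0.3950749   0.        ]
[[ 0.001 -0.96  -0.279  0.076]
 [ 1.     0.002 -0.001 -0.   ]
 [ 0.002 -0.279  0.96  -0.163]
 [ 0.     0.     0.     1.   ]] 62.162457411401995
[[-0.909  0.418 -0.001]
 [ 0.418  0.909 -0.002]
 [-0.    -0.002 -1.   ]]
```
Beam direction (0.040,0.254)/..., pan y axis.

The rows are not in the units I measure in: shifts go in units of 25 mm. I convert before sending: -0.458 m is -18.32, -0.418 m is -16.72.

inch_along:
  motion: [-1.52,-1.08,0,0,1,-3.04,-2.2,0,0,1,-4.56,-3.28,0,0,1,-6.08,-4.4,0,0,1,-7.6,-5.48,0,0,1,-9.12,-6.6,0,0,1,-10.64,-7.68,0,0,1,-12.16,-8.76,0,0,1,-13.68,-9.84,0,0,1,-15.2,-10.96,0,0,1,-16.72,-12,0,0,1,-18.32,-13.16,0,0,1,-19.08,-14.92,0,0,1,-19.88,-16.72,0,0,1,-20.64,-18.52,0,0,1,-21.44,-20.32,0,0,1,-22.2,-22.12,0,0,1,-23,-23.92,0,0,1,-23.76,-25.72,0,0,1,-24.52,-27.52,0,0,1]
  force: 15

```text
time: 2.1
position: [0.5407, -0.2921, 0.2223]
tool_rot: [-0.671, -3.069, -0.001]
ft_force: [0.5, 0.9, 0.6]
grip_width: 1.0
grip_force: 0.0
```

inch_along:
  motion: [-0.8,-1.8,0,0,1,-0.8,-1.8,0.8,0,1,-0.8,-1.8,0.8,0,1,-0.8,-1.8,0.8,0,1]

```text
time: 2.5
position: [0.5407, -0.3382, 0.2018]
tool_rot: [-0.669, -3.068, -0.002]
ft_force: [1.0, 0.7, 1.1]
grip_width: 0.998
grip_force: 0.0
```

Run:
```python
from h import *
s=ctrl.get_state();im=ctrl.get_image("wrist");print(s["position"],s["tool_rot"])
cv2.imwrite("pics/w1.png",im[:,:,::-1]);np.save("s1.npy",s,allow_pickle=True)
print(proj("wrist",[[.567,-.333,.036],[.46,-.383,.042]],s))
```

```text
[ 0.54073127 -0.33819273  0.20184929] [-6.68942147e-01 -3.06784915e+00 -2.37222821e-03]
[[268.49112523 186.72475288]
 [179.21172893 114.5052673 ]]
```

View pics/w1.png

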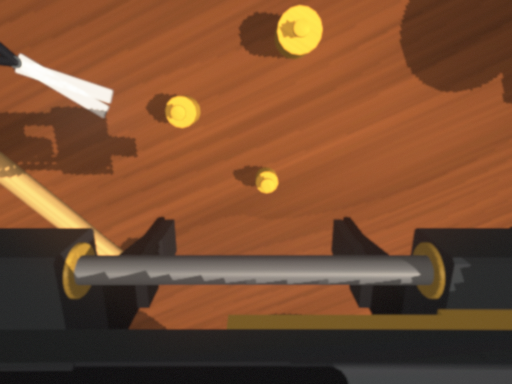

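Wrist view: the 100 g weight is at (267,181), the 200 g weight at (182,111), and the predictions are about 5 px off. I'll combine all three views.

Run:
```python
from h import *
s=np.load("s1.npy",allow_pickle=True).item()
im=cv2.imread("pics/w1.png");h=cv2.cvtColor(im,cv2.COLOR_BGR2HSV)
m=cv2.inRange(h,(20,150,150),(35,255,255));n,l,st,c=cv2.connectedComponentsWithStats(m)
P={}
for i in range(1,n):
    if st[i,4]>60: print(st[i],c[i])
for nm,a,d,w,zt in [("100",(287,482),(555.5,470),(267,181),.023),("200",(212,472),(514,529),(181,111),.029)]:
    print(nm,tri([ray("scene",b(*a)),ray("side",b(*d)),ray("wrist",w,s)]),tri([ray("scene",b(*a)),ray("wrist",w,s)]),onz("wrist",w,zt,s))
```

```text
[ 277    6   45   49 1519] [300.59842001  29.73535221]
[168  97  29  30 677] [182.15361891 111.50516987]
[259 172  19  21 288] [268.32986111 182.02430556]
100 (array([ 0.56479817, -0.33164751,  0.03170851]), [np.float64(0.0017072554736961352), np.float64(0.0019189654808945994), np.float64(0.0031135731831449763)]) (array([ 0.56362258, -0.33089093,  0.02857253]), [np.float64(0.0019091163451946823), np.float64(0.0019091163451947404)]) [ 0.56399037 -0.33285597  0.023     ]
200 (array([ 0.45838422, -0.38066577,  0.03603151]), [np.float64(0.0008693001212900002), np.float64(0.0002537403979518934), np.float64(0.0009991372380134067)]) (array([ 0.45812301, -0.38058353,  0.03555345]), [np.float64(0.0009074125963250431), np.float64(0.0009074125963250107)]) [ 0.45718825 -0.38270834  0.029     ]
```

Converted, 0.197 m is 7.88, 0.18 m is 7.2.

inch_along:
  motion: [-0.76,0.6,1.2,0,1,-0.76,0.6,2.8,0,1,-0.76,0.6,4.4,0,1,-0.76,0.6,6,0,1,-0.76,0.6,7.2,0,1,-0.76,0.6,7.88,0,1,-0.76,0.6,7.88,0,1,-0.76,0.6,7.88,0,0,-0.76,0.6,7.88,0,0,-0.76,0.6,7.88,0,0,-0.76,0.6,7.88,0,0,-0.76,0.6,7.88,0,0,-0.76,0.6,7.88,0,0,-0.76,0.6,7.88,0,0]
  force: 15

```text
time: 3.95
position: [0.5641, -0.3341, 0.0056]
tool_rot: [0.671, 3.069, 0.0]
ft_force: [-0.2, 0.1, 0.2]
grip_width: 0.45
grip_force: 0.0
```

inch_along:
  motion: [0,0,0,0,0,0,0,0,0,0,0,0,0,0,0,0,0,0,0,0,0,0,0,0,0,0,0,0,0,0]

```text
time: 4.55
position: [0.5641, -0.334, 0.0055]
tool_rot: [-0.671, -3.069, -0.0]
ft_force: [0.9, 0.3, -0.4]
grip_width: 0.27
grip_force: 15.0
```

inch_along:
  motion: [0,0,-1.2,0,0,0,0,-3.2,0,0,0,0,-5.2,0,0,0,0,-6.8,0,0,0,0,-6.8,0,0]

```text
time: 5.05
position: [0.567, -0.3367, 0.1829]
tool_rot: [0.669, 3.058, -0.004]
ft_force: [0.9, -1.2, -0.5]
grip_width: 0.269
grip_force: 15.0
```

Run:
```python
from h import *
s=ctrl.get_state();print(s["position"],R.from_rotvec(s["tool_rot"]).as_matrix().round(3))
a=ctrl.get_image("wrist")[:,:,::-1];c=ctrl.get_image("side")[:,:,::-1]
cv2.imwrite("pics/g1.png",np.hstack([cv2.resize(a,(400,300)),cv2.resize(c,(400,300))]))
```

```text
[ 0.5670455  -0.33668376  0.18285195] [[-0.908  0.418  0.011]
 [ 0.418  0.909 -0.005]
 [-0.012 -0.    -1.   ]]
```

View pics/g1.png

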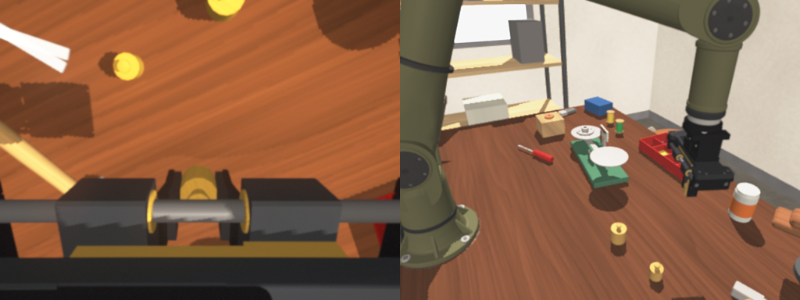

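The 100 g weight is held (width 0.27) and hangs upright between the fingers. Next I refine the pan centre by projecting its outline onto the 104 mm plane.

Run:
```python
from h import *
for n,c in (("scene",(394,322)),("side",(418,313))):
    im=cv2.imread(f"pics/{n}0.png");h=cv2.cvtColor(im,cv2.COLOR_BGR2HSV)
    m=cv2.inRange(h,(0,0,130),(180,70,255)); m=cv2.morphologyEx(m,cv2.MORPH_OPEN,np.ones((7,7)))
    k,l,st,cc=cv2.connectedComponentsWithStats(m);i=l[c[1],c[0]];print(n,st[i],cc[i])
    cs=max(cv2.findContours((l==i).astype(np.uint8),0,1)[0],key=len)[:,0]
    e=cv2.fitEllipse(cs);print(e)
    for z in (.099,.104):
        P=np.array([onz(n,b(*p),z)[:2] for p in cs],np.float32);print(z,cv2.minEnclosingCircle(P),onz(n,b(*e[0]),z)[:2])
```

```text
scene [ 358  248  153   99 5754] [431.59436913 299.22957942]
((430.17919921875, 298.4771728515625), (55.413108825683594, 176.6610870361328), 59.292484283447266)
0.099 ((0.5714220404624939, 0.11552636325359344), 0.18053750693798065) [0.57054907 0.09345846]
0.104 ((0.5743077397346497, 0.11010332405567169), 0.17942199110984802) [0.57344036 0.08817175]
side [ 380  288   77   47 2720] [416.63933824 312.19595588]
((415.9150390625, 311.9515380859375), (42.94306564331055, 81.98527526855469), 99.79900360107422)
0.099 ((0.5432772636413574, 0.02295336127281189), 0.08790713548660278) [0.54873521 0.00704893]
0.104 ((0.5390194654464722, 0.015550494194030762), 0.08698642253875732) [ 5.44420183e-01 -1.87173802e-04]
```

Converted, 0.298 m is 11.92, 0.183 m is 7.32.

inch_along:
  motion: [0.8,1.32,-1,0,0,1.72,2.8,-1,0,0,2.64,4.32,-1,0,0,3.56,5.8,-1,0,0,4.48,7.32,-1,0,0,5.4,8.8,-1,0,0,6.32,10.32,-1,0,0,7.28,11.92,-1,0,0,7.28,11.92,-1,0,0,7.28,11.92,-1,0,0,7.28,11.92,-1,0,0]

```text
time: 6.25
position: [0.5225, 0.0115, 0.1993]
tool_rot: [-0.673, -3.067, 0.002]
ft_force: [-0.1, -0.6, -0.3]
grip_width: 0.267
grip_force: 15.0
```

Run:
```python
from h import *
s=ctrl.get_state();print(s["position"],R.from_rotvec(s["tool_rot"]).as_matrix().round(3))
im=np.ascontiguousarray(ctrl.get_image("wrist")[:,:,::-1])
t=np.linspace(0,6.28,40)
def circ(im,n,k,st=None):
    for x,y,c in ((.55,.001,(0,0,255)),(.545,0,(255,0,0))):
        p=proj(n,np.c_[x+.065*np.cos(t),y+.065*np.sin(t),0*t+.104],st)
        for q in (p+.5)/k-.5: cv2.circle(im,tuple(int(round(v)) for v in q),1,c,-1)
circ(im,"wrist",1,s)
A=cv2.imread("pics/scene0.png");circ(A,"scene",.64);B=cv2.imread("pics/side0.png");circ(B,"side",.64)
A=cv2.resize(A[240:390,320:480],(320,300),interpolation=0);B=cv2.resize(B[240:390,340:500],(320,300),interpolation=0)
o=np.zeros((600,800,3),np.uint8);o[:300,:320]=A;o[300:,:320]=B;o[:384,320:]=cv2.copyMakeBorder(im,0,0,0,0,0)[:,:480]
cv2.imwrite("pics/pan.png",o)
```

```text
[0.52246127 0.01149155 0.19927573] [[-0.908  0.419 -0.002]
 [ 0.419  0.908 -0.001]
 [ 0.002 -0.002 -1.   ]]
```

View pics/pan.png

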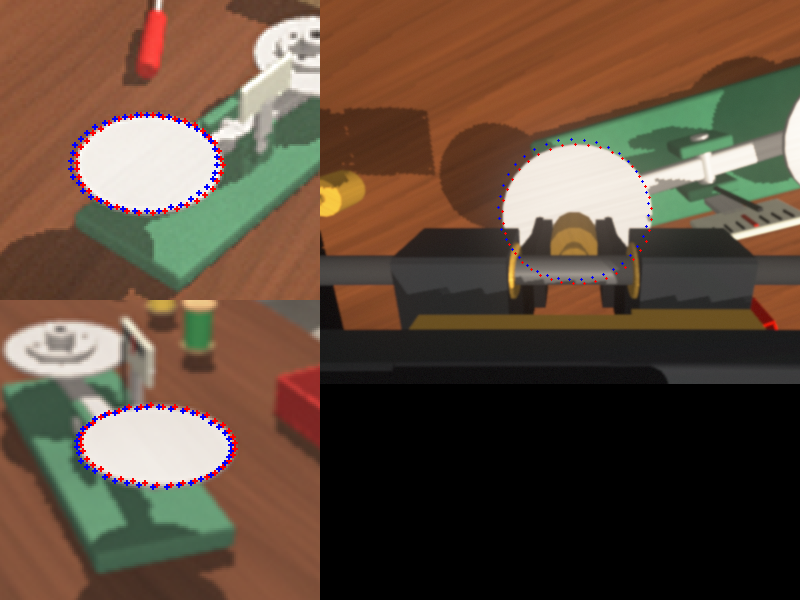

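Overlay: the circle at (0.55, 0.001, z 0.104) matches the pan outline in all three views, and the weight hangs over the near half. Lowering.

inch_along:
  motion: [0,0,1.2,0,0,0,0,2.4,0,0,0,0,3.2,0,0,0,0,3.44,0,0,0,0,3.6,0,0,0,0,3.64,0,0,0,0,3.64,0,0,0,0,3.64,0,0]

```text
time: 7.1
position: [0.5239, 0.0127, 0.1106]
tool_rot: [0.671, 3.067, 0.001]
ft_force: [0.4, -0.2, -0.3]
grip_width: 0.271
grip_force: 15.0
```

Converted, -0.11 m is -4.4, -0.06 m is -2.4.

inch_along:
  motion: [0,0,0.04,0,0.6,0,0,0.04,0,0.6,0,0,0.04,0,0.6,0,0,0.04,0,0.6,0,0,0.04,0,0.6,0,0,0.04,0,0.6,0,0,0.04,0,0.6,0,0,0.04,0,0.6,0,0,0,0,0.6,0,0,-0.8,0,0.6,0,0,-2.4,0,0.6,0,0,-4.4,0,0.6,0,0,-4.4,0,0.6]

```text
time: 8.4
position: [0.5273, 0.0128, 0.2267]
tool_rot: [0.669, 3.058, 0.008]
ft_force: [0.8, -0.7, 0.3]
grip_width: 0.602
grip_force: 0.0
```

Run:
```python
from h import *
s=ctrl.get_state();print(s["position"])
a=ctrl.get_image("wrist")[:,:,::-1];c=ctrl.get_image("scene")[:,:,::-1]
cv2.imwrite("pics/r1.png",np.hstack([cv2.resize(a,(400,300)),cv2.resize(c[100:292,128:384],(400,300))]))
```

```text
[0.52725921 0.01277797 0.22666133]
```

View pics/r1.png

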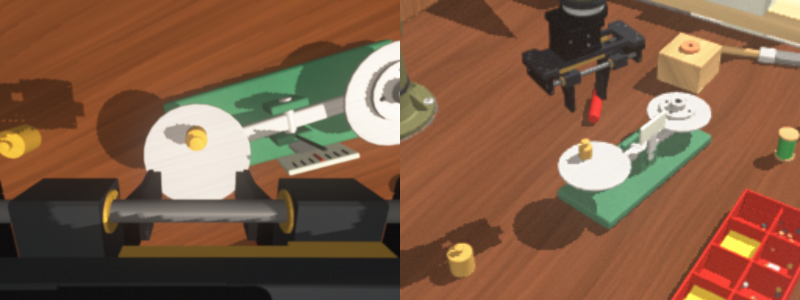

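The 100 g weight stands upright on the near half of the pan (wrist 197,138). Now the 200 g.

Converted, -0.385 m is -15.4, -0.105 m is -4.2.

inch_along:
  motion: [-0.4,-1.4,0,0,0.8,-0.88,-3.2,0,0,0.8,-1.36,-5,0,0,0.8,-1.84,-6.8,0,0,0.8,-2.32,-8.52,0,0,0.8,-2.8,-10.28,0,0,0.8,-3.28,-12,0,0,0.8,-3.76,-13.8,0.8,0,0.8,-4.2,-15.4,2,0,0.8,-4.2,-15.4,3.6,0,0.8,-4.2,-15.4,5.2,0,0.8,-4.2,-15.4,5.2,0,0.8,-4.2,-15.4,5.2,0,0.8]

```text
time: 9.8
position: [0.4569, -0.3804, 0.0887]
tool_rot: [-0.671, -3.066, -0.001]
ft_force: [1.3, -0.1, 1.1]
grip_width: 0.8
grip_force: 0.0
```

Run:
```python
from h import *
s=ctrl.get_state();print(s["position"]);im=ctrl.get_image("wrist")[:,:,::-1]
h=cv2.cvtColor(np.ascontiguousarray(im),cv2.COLOR_BGR2HSV)
m=cv2.inRange(h,(20,150,150),(35,255,255));n,l,st,c=cv2.connectedComponentsWithStats(m)
for i in range(1,n):
    if st[i,4]>60: print(st[i],c[i],onz("wrist",c[i],.029,s))
```

```text
[ 0.45694067 -0.38039396  0.08871167]
[ 403   63   67   68 2953] [438.11073485  96.73890958] [ 0.44206131 -0.23745024  0.029     ]
[233 182  39  41 924] [255.1969697  201.33333333] [ 0.45854748 -0.38035139  0.029     ]
[ 98 250  13  33 195] [102.78461538 265.98974359] [ 0.45752557 -0.51161444  0.029     ]
```

Converted, 0.083 m is 3.32, 0.06 m is 2.4.

inch_along:
  motion: [-0.04,0,1.2,0,0.8,-0.04,0,2.4,0,0.8,-0.04,0,3.32,0,0.8,-0.04,0,3.32,0,0.8,-0.04,0,3.32,0,0,-0.04,0,3.32,0,0,-0.04,0,3.32,0,0,-0.04,0,3.32,0,0,-0.04,0,3.32,0,0,-0.04,0,3.32,0,0,-0.04,0,3.32,0,0,-0.04,0,3.32,0,0,-0.04,0,3.32,0,0,-0.04,0,3.32,0,0,-0.04,0,3.32,0,0]
  force: 15

```text
time: 11.35
position: [0.4587, -0.382, 0.007]
tool_rot: [0.672, 3.068, -0.001]
ft_force: [-1.5, -1.7, 4.6]
grip_width: 0.352
grip_force: 15.0
```

```bash
python3 -c "
from h import *;print(ctrl.get_state())" | grep -E "grip|position"
```

```text
{'time': 11.35, 'joint_positions': array([ 0.08783419,  0.48135738,  0.68971677,  1.82466535, -0.36603874,
       -5.54860085e-01,  2.12024488e-01, -7.52285676e-03]), 'position': array([ 0.45870814, -0.38203284,  0.00697564]), 'tool_rot': array([ 6.71918820e-01,  3.06825758e+00, -1.09384403e-03]), 'ft_force': array([-1.54203616, -1.70351536,  4.61572926]), 'torque': array([-0.34273166,  0.35102752, -0.01856655]), 'grip_force': 14.999703874345869, 'grip_width': 0.35236934901625766}
```

Converted, -0.195 m is -7.8, 0.385 m is 15.4.

inch_along:
  motion: [0,0,-0.8,0,0,0,0,-2.4,0,0,0,0,-4.4,0,0,0,0,-6.4,0,0,0,0.8,-7.8,0,0,0.24,2.4,-7.8,0,0,0.48,4,-7.8,0,0,0.72,5.6,-7.8,0,0,0.96,7.2,-7.8,0,0,1.2,8.8,-7.8,0,0,1.44,10.4,-7.8,0,0,1.68,12,-7.8,0,0,1.92,13.8,-7.8,0,0,2.12,15.4,-7.8,0,0,2.12,15.4,-7.8,0,0,2.12,15.4,-7.8,0,0,2.12,15.4,-7.8,0,0]

```text
time: 13.05
position: [0.5705, -0.0104, 0.2007]
tool_rot: [-0.673, -3.067, 0.001]
ft_force: [-0.5, -0.7, -1.7]
grip_width: 0.35
grip_force: 15.0
```

Run:
```python
from h import *
s=ctrl.get_state();print(s["position"],R.from_rotvec(s["tool_rot"]).as_matrix().round(3)[2])
a=ctrl.get_image("wrist")[:,:,::-1];c=ctrl.get_image("scene")[:,:,::-1]
cv2.imwrite("pics/r2.png",np.hstack([cv2.resize(a,(400,300)),cv2.resize(c[100:292,128:384],(400,300))]))
```

```text
[ 0.57046466 -0.01035677  0.20073641] [ 0.001 -0.001 -1.   ]
```

View pics/r2.png

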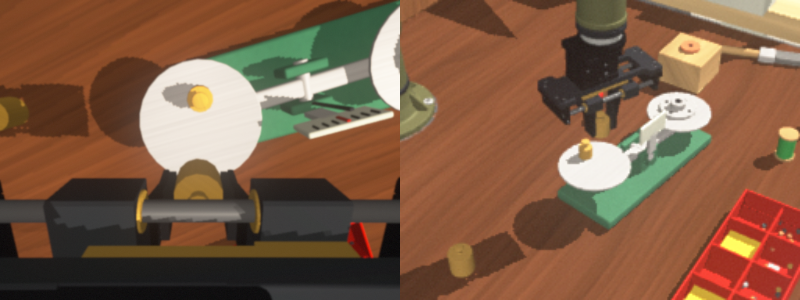

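The 200 g weight hangs upright, aimed at the far half of the pan; the 100 g is clear of it. Lower and release.

Converted, 0.093 m is 3.72, 0.091 m is 3.64.

inch_along:
  motion: [0,0,1.2,0,0,0,0,2.4,0,0,0,0,3.2,0,0,0,0,3.48,0,0,0,0,3.64,0,0,0,0,3.72,0,0,0,0,3.72,0,0,0,0,3.72,0,0]

```text
time: 13.95
position: [0.5721, -0.0098, 0.1097]
tool_rot: [0.671, 3.067, 0.001]
ft_force: [-0.3, -1.3, -0.4]
grip_width: 0.35
grip_force: 15.0
```

inch_along:
  motion: [0,0,0,0,0.62,0,0,0,0,0.62,0,0,0,0,0.62,0,0,0,0,0.62,0,0,0,0,0.62,0,0,0,0,0.62,0,0,0,0,0.62,0,0,0,0,0.62,0,0,-0.4,0,0.62,0,0,-1.2,0,0.62,0,0,-2.8,0,0.62,0,0,-4.8,0,0.62,0,0,-5.6,0,0.62,1.6,0,-5.6,0,0.62,3.2,0,-5.6,0,0.62,3.2,0,-5.6,0,0.62,3.2,0,-5.6,0,0.62,3.2,0,-5.6,0,0.62,3.2,0,-5.6,0,0.62,3.2,0,-5.6,0,0.62]

```text
time: 15.95
position: [0.4992, 0.0234, 0.2484]
tool_rot: [0.673, 3.069, -0.001]
ft_force: [-0.1, 0.3, 0.5]
grip_width: 0.618
grip_force: 0.0
```

Run:
```python
from h import *
a=ctrl.get_image("side")[:,:,::-1];c=ctrl.get_image("scene")[:,:,::-1]
cv2.imwrite("pics/r3.png",np.hstack([cv2.resize(a[130:250,200:360],(400,300)),cv2.resize(c[130:250,210:370],(400,300))]))
```

```text
(no output)
```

View pics/r3.png

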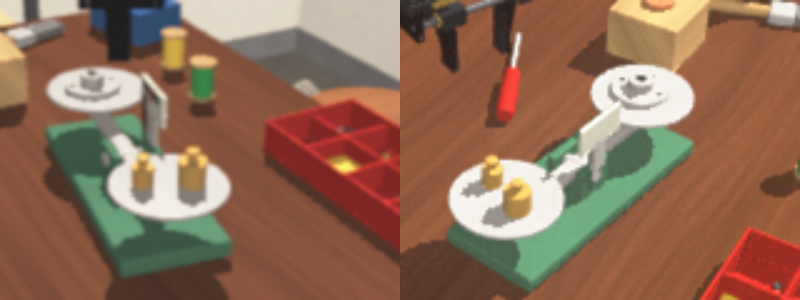

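Both weights stand upright on the pan and the beam has moved. I check the pan height from its centre (side 267,205; scene 253,210), and let it settle.

inch_along:
  motion: [0,0,0,0,0.62,0,0,0,0,0.62,0,0,0,0,0.62,0,0,0,0,0.62,0,0,0,0,0.62,0,0,0,0,0.62,0,0,0,0,0.62,0,0,0,0,0.62,0,0,0,0,0.62,0,0,0,0,0.62]
  lines: "1,1"

```text
time: 17.05
```

Run:
```python
from h import *
print(tri([ray("scene",(252.5,209.3)),ray("side",(267,204.5))]))
a=ctrl.get_image("side")[:,:,::-1].copy();c=ctrl.get_image("scene")[:,:,::-1].copy()
K4=lambda a:cv2.resize(a,None,fx=4,fy=4,interpolation=cv2.INTER_CUBIC)
t=np.linspace(0,6.28,60);o=[]
for n,im,(u,v) in (("side",a,(215,165)),("scene",c,(205,165))):
    im=K4(im[v:v+75,u:u+100])
    for z,col in ((.09,(0,0,255)),(.076,(255,0,0))):
        for q in proj(n,np.c_[.549+.065*np.cos(t),.001+.065*np.sin(t),0*t+z]): cv2.circle(im,(int((q[0]-u+.5)*4),int((q[1]-v+.5)*4)),1,col,-1)
    o.append(im)
cv2.imwrite("pics/r4.png",np.hstack(o))
```

```text
(array([0.54975559, 0.00313   , 0.08550143]), [np.float64(0.0003529187572881709), np.float64(0.0003529187572881671)])
```

View pics/r4.png

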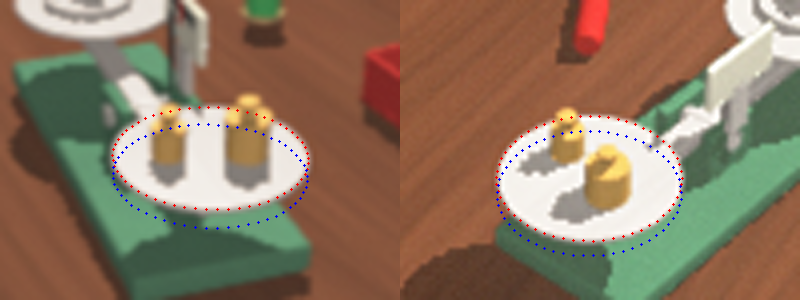

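The red circle (90 mm, level) coincides with the pan in both views, and both weights stand upright. Handing in.

```bash
python3 -c "
from bench import ctrl
print(ctrl.close_job())"
```

```text
the job is handed in; nothing more can be done
None
```

The flange was on the left pan, so I stood both the 100 g and 200 g weights upright on the right pan; the pan outline fits the level height of about 90 mm in two camera views, and I handed the job in just after 17 s with no verdict returned.

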